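# Pair the doming punches with their dies

### The arm

A 6-joint arm with a two-finger parallel gripper is mounted at the origin on the work surface. World frame = base frame: x ahead of the robot, y to its left, z up, the work surface at z = 0. Lengths are in mm, angles in rad, forces in N, time in s.
With the tool pointing down it reaches from about 300 to 775 mm from the base axis. Payload 14.6 kg.
Tool frame: the origin (TCP) lies on the centre line of the jaws, within the pads' length; the fingertips stand 19 mm ahead of it and the grasp point (between the pads) is the TCP (bot.tip_reach is the distance from the TCP to the fingertips, in mm); z points along the fingers, y is the line along which they close (so a half turn about z gives the same grasp; the last joint's range is limited). The gripper opens to 85 mm and grips with 20 to 120 N. Pads are 22 mm wide; open, the fingers measure 114 mm over their backs; the gripper's body (76 mm by 85 mm) begins 54 mm behind the grasp point. The pads swing forward as they close: fully open they stand 13 mm farther back than shut.
Start: joints at [-1.282, 0.3, 1.521, -0, 1.321, -0.067], TCP at [191.58, -515.545, 250.281] pointing down, gripper open.
Joint ranges: [-3.03, 3.03], [-0.79, 2.21], [0.23, 2.52], [-1.04, 4.18], [0, 3.07], [-2.55, 2.55]. Speed limits (rad/s): [2.22, 2.22, 2.57, 3.14, 3.14, 3.14].

### API

Orientations are given as a unit quaternion [w, x, y, z].
In Python, from rig import bot gives the robot as it stands. Calls block until the motion is done:
- bot.move_to(position, orientation): joint-space move of the TCP to a pose.
- bot.servo_line(position, attitude=None, speed=150, until_force=None): straight line of the TCP; attitude=None keeps the orientation; speed is the mean speed in mm/s. With until_force (N) it stops when the force on the tool has changed by that much, and returns True; else False.
- bot.move_joints(angles): joint-space move.
- bot.move_gripper(opening, grip_force=None): finger opening in mm; grip_force is the grip in N (None keeps the last); returns when the fingers have stopped.
- bot.dwell(seconds).
- bot.ik(position, orientation): joint angles nearest the present ones, or None.
- bot.read_state(): the state.
- bot.read_camera(name): name is "side" or "top" or "wrist"; returns a dict with "image" (400x640x3 uint8, blue, green, red), "depth" (400x640 float32, mm along the optical axis (not along the pixel's ray), 0 where there is no reading), "fovy" (degrees; the focal length in pixels is half the picture's height over the tangent of half this angle, whatever the lens; pixels are square), "cx", "cy" (the principal point, pixels), "k1" (the pictures are not rectified: a ray, as slopes to the right and down, at radius r is drawn at 1 + k1 r^2 times it, then the intrinsics apply), "eye" and "attitude" of the camera in the world; the wrist camera has in their place "mount" (4x4, takes a point from camera to tool coordinates, whose origin is the TCP and whose axes are the flange's). Camera axes: x right, y down, z forward; pixel columns grow to the right and rows downward; lengths in mm; the calibration is good to about 2 mm. A picture is of the moment at which its call begins: read the wrist's pose just before it.
A pose or a line that the arm cannot do raises bot.MotionError and nothing moves.
- bot.finish_job(): hands the job in; it is judged then, once.
The state is a dict: "clock": time; "joint_positions": joint angles; "qvel": joint speeds; "effort": joint torques, N m; "ee_pos": TCP position; "tool_rot": TCP orientation; "ft_force": force on the tool from outside, world axes, zero at the start; "moment": the same for the moment, N m; "grip_width": finger opening in mm; "grip_force": force on a finger pad.
Only numpy, scipy, OpenCV 4.12 (cv2) and the standard library are available. Lean on these libraries where they do the work, as an engineer would, in place of code of your own. Each camera call takes 0.05 s, during which the arm holds its last target. There are 200 camera calls.

### The job

Get the two die stations ready: lay the red punch in the red station's cradle and the blue punch in the blue station's cradle, each lying fully down in the trough with its ball end towards the die. The green punch now lying in the red cradle is on the wrong station: put it back fully down in a free pocket of the wooden tray. Set the punches down gently, and leave the yellow punch and everything else where they are.

Things in the scene. Friction and masses are not known exactly. Their poses are not given: they have to be found in the camera images.
- tray: fixed wooden tray, 154 (x) x 208 mm (y); origin at the centre of its underside. Floor 4 mm, walls to 20 mm high. 4 pockets along x, centred at y = -75, -25, 25, 75 mm, each 34 x 144 mm; walls between them cut away for |x| < 32 mm (finger channel). A punch in it has its axis at z = 17 mm. At first red, blue and yellow punches lie in three pockets in any order, balls to +x; one is empty.
- red_station: fixed die station, red block; origin under the cradle's middle, x towards the die. Plate x -80 to 170 mm, 66 wide, 6 thick. Cradle: trough 34 mm wide, x -72 to 72, walls 8 thick to 22 high, cut away for |x| < 32 for fingers; end wall 24 high. Block and die x 72 to 144, to 49 high; 16 mm pillar at x 157, 110 high. A punch in it has its axis at z = 19 mm. Green punch in it at first.
- blue_station: fixed die station, blue block; origin under the cradle's middle, x towards the die. Plate x -80 to 170 mm, 66 wide, 6 thick. Cradle: trough 34 mm wide, x -72 to 72, walls 8 thick to 22 high, cut away for |x| < 32 for fingers; end wall 24 high. Block and die x 72 to 144, to 49 high; 16 mm pillar at x 157, 110 high. A punch in it has its axis at z = 19 mm. Empty at first.
- red_punch: loose steel doming punch, about 0.28 kg, 128 mm long, lying; origin on its axis at mid-shank, x towards the ball. Square shank 16 x 16 mm (|x| < 37 mm), steel ball 26 mm across centred at x = +50 mm, red square heel 26 x 26 mm from x = -65 to -45 mm. Starts in a tray pocket.
- red_punch_ball (a point): centre of the red punch's ball
- blue_punch: loose steel doming punch, about 0.28 kg, 128 mm long, lying; origin on its axis at mid-shank, x towards the ball. Square shank 16 x 16 mm (|x| < 37 mm), steel ball 26 mm across centred at x = +50 mm, blue square heel 26 x 26 mm from x = -65 to -45 mm. Starts in a tray pocket.
- blue_punch_ball (a point): centre of the blue punch's ball
- green_punch: loose steel doming punch, about 0.28 kg, 128 mm long, lying; origin on its axis at mid-shank, x towards the ball. Square shank 16 x 16 mm (|x| < 37 mm), steel ball 26 mm across centred at x = +50 mm, green square heel 26 x 26 mm from x = -65 to -45 mm. Starts in the red station's cradle, ball towards the die.
- yellow_punch: loose steel doming punch, about 0.28 kg, 128 mm long, lying; origin on its axis at mid-shank, x towards the ball. Square shank 16 x 16 mm (|x| < 37 mm), steel ball 26 mm across centred at x = +50 mm, yellow square heel 26 x 26 mm from x = -65 to -45 mm. Stays in its pocket in the tray.
- jar: small closed jar, 54 mm across, 85 mm tall; a bystander, to be left alone
- tin: round aluminium tin, 60 mm across, 50 mm tall; a bystander, to be left alone
- pot: small amber glass pot, 36 mm across, 55 mm tall, standing beside the blue station's die; a bystander, to be left alone
- cone: brass gauge cone, 44 mm across at its foot, 85 mm tall, standing beyond the tray's +x end; a bystander, to be left alone
- bench_block: flat steel bench block, 75 x 75 x 22 mm; a bystander, to be left alone
- dome: brass dome, 42 mm across, 20 mm high, resting on top of the red station's die; a bystander, to be left alone
Things that resemble listed ones, but are neither listed nor needed, are in the scene too. Leave any orange or purple look-alike of the green_punch alone.

How it is judged:
By the outcome, as a careful person would: the job done as asked, in the order asked, and still so for the second after the job is handed in, with the robot touching nothing.
It also fails if it takes over 62 s, if anything falls off the work surface, if the arm or the gripper's body presses on something with over 40 N, if the wrist force passes 120 N, or if a joint passes its speed limit or range.

## Working session

There is one attempt and no reset: what is moved stays moved. The work goes in short steps, each a Python script; the robot and the scene stay as the last script left them, time stands still between calls to the robot, and variables do not carry over. Pictures are saved under pics/ and viewed, at most 10 in all, crops included, and the job is handed in when it is done.

```bash
mkdir -p pics; ls; cat > h.py <<'E'
import numpy as np, cv2
from scipy.spatial.transform import Rotation as R
from rig import bot
def q2R(q): return R.from_quat([q[1],q[2],q[3],q[0]]).as_matrix()
def grab(n):
    s=bot.read_state(); c=bot.read_camera(n); c=dict(c)
    if n=="wrist":
        M=np.array(c["mount"]); T=np.eye(4); T[:3,:3]=q2R(s["tool_rot"]); T[:3,3]=s["ee_pos"]; c["T"]=T@M
    else:
        T=np.eye(4); a=np.array(c["attitude"]); T[:3,:3]=a if a.shape==(3,3) else q2R(a); T[:3,3]=c["eye"]; c["T"]=T
    return c
def rays(c,uv):
    f=200/np.tan(np.radians(c["fovy"])/2)
    K=np.array([[f,0,c["cx"]],[0,f,c["cy"]],[0,0,1.]])
    return cv2.undistortPoints(np.array(uv,float).reshape(-1,1,2),K,np.array([c["k1"],0,0,0.])).reshape(-1,2)
def atz(c,uv,z):
    r=rays(c,uv); d=np.c_[r,np.ones(len(r))]@c["T"][:3,:3].T; e=c["T"][:3,3]
    return e+d*((z-e[2])/d[:,2])[:,None]
def bydepth(c,uv):
    r=rays(c,uv); uv=np.array(uv).reshape(-1,2).round().astype(int); z=c["depth"][uv[:,1],uv[:,0]]
    return (np.c_[r,np.ones(len(r))]*z[:,None])@c["T"][:3,:3].T+c["T"][:3,3]
E
python3 - <<'E'
from h import *
import pickle
for n in("top","side"):
    c=grab(n); pickle.dump(c,open(n+".pkl","wb")); cv2.imwrite(f"pics/{n}0.png",c["image"]); print(n,c["eye"],c["attitude"],c["fovy"],c["k1"],c["cx"],c["cy"])
s=bot.read_state();print(s["ee_pos"],s["tool_rot"],s["clock"],s["ft_force"])
E
```

```text
pics
top [ 233.1217121    49.19531603 1314.57361246] [-0.07593586  0.72387384 -0.68197906  0.07172851] 44.08540784324221 -0.037211649982916616 324.4761327931986 199.974032903315
side [ 252.34088859 1027.97013347 1007.05816487] [ 0.04472942 -0.11449146  0.9091573  -0.39789948] 46.693256116391986 -0.045939239379221876 318.3097464263138 196.87094838307576
[ 191.53622652 -515.36396355  249.78292386] [-5.34159383e-04  9.84215163e-01  1.76975210e-01 -5.28588546e-05] 0.1 [-0.11843121 -0.04607429 -0.6550421 ]
```

View pics/top0.png

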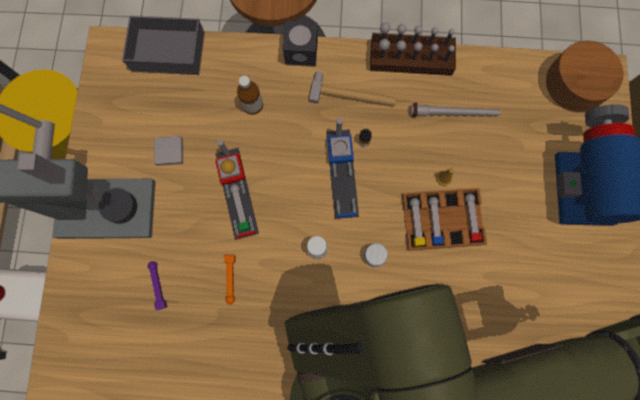

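View pics/side0.png

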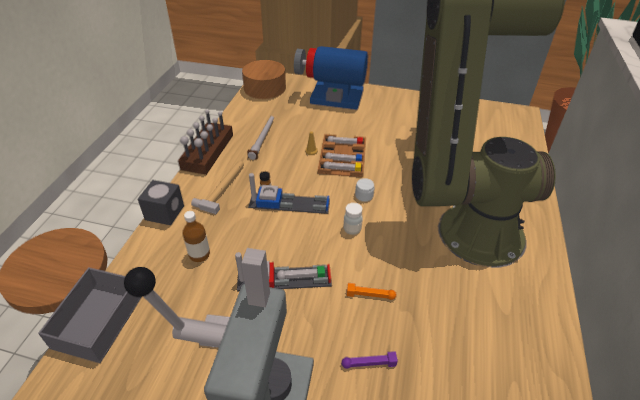

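The top view shows the tray at (443,220), with yellow heel at (418,240), blue at (437,240), an empty pocket near (455,220) and red at (475,236). The red station with the green punch is at (237,195) and the empty blue station at (343,178). The orange (230,278) and purple (157,285) look-alikes lie on the bench, so the green punch meant is the one in the red cradle, heel at (244,226). I'll take an enlarged crop and rough positions.

```bash
python3 - <<'E'
from h import *
import pickle
c=pickle.load(open("top.pkl","rb"))
cv2.imwrite("pics/crop1.png",cv2.resize(c["image"][120:262,205:490],(798,398),interpolation=cv2.INTER_CUBIC))
pts=dict(tray=(443,220),red=(237,195),redheel=(244,226),redpillar=(223,147),blueend=(345,216),bluepil=(339,125),jar=(317,246),tin=(375,255),pot=(366,136),cone=(444,177))
for k,p in pts.items(): print(k,atz(c,[p],18)[0].round(),bydepth(c,[p])[0].round())
E
```

```text
tray [ 472. -254.   18.] [ 476. -257.    1.]
red [508. 301.  18.] [506. 299.  28.]
redheel [425. 274.  18.] [423. 272.  32.]
redpillar [640. 353.  18.] [618. 337.  87.]
blueend [468.   8.  18.] [469.   8.  14.]
bluepil [723.  38.  18.] [692.  38.  99.]
jar [383.  78.  18.] [376.  76.  81.]
tin [369. -76.  18.] [365. -73.  49.]
pot [695. -38.  18.] [681. -36.  56.]
cone [ 591. -255.   18.] [ 585. -250.   40.]
```

View pics/crop1.png

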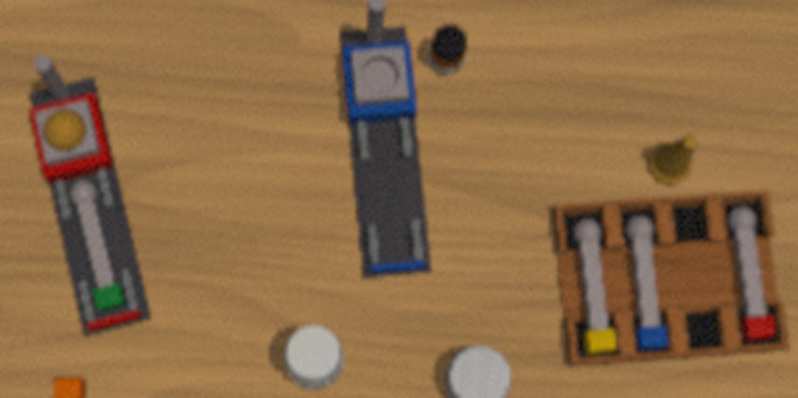

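The crop confirms it: green heel in the red cradle, tray from left to right is yellow, blue, empty, red. Next are wrist looks for precise poses.

```bash
cat >> h.py <<'E'
def qyaw(deg):  # tool down, tool x along world yaw
    a=np.radians(deg)/2; return [0,np.cos(a),np.sin(a),0]
E
python3 - <<'E'
from h import *
import pickle
print(np.array(bot.read_camera("wrist")["mount"]).round(3).tolist(), bot.read_camera("wrist")["fovy"])
for n,p,yaw in (("tray",(430,-254,330),5),("blue",(500,22,330),5),("red",(465,290,330),16)):
    bot.move_to(list(p),qyaw(yaw)); c=grab("wrist"); pickle.dump(c,open(n+".pkl","wb")); cv2.imwrite(f"pics/w_{n}.png",c["image"])
    s=bot.read_state(); print(n,s["clock"],s["joint_positions"],c["T"][:3,3].round())
ims=[cv2.imread(f"pics/w_{n}.png") for n in("tray","blue","red")]
cv2.imwrite("pics/all.png",cv2.resize(np.vstack([np.hstack(ims[:2]),np.hstack([ims[2],ims[2]*0])]),(800,500)))
E
```

```text
[[-0.0, -0.965, -0.264, 66.579], [1.0, -0.0, 0.001, 0.865], [-0.001, -0.264, 0.965, -123.547], [0.0, 0.0, 0.0, 1.0]] 65.35988764684342
tray 1.6083 [-6.08493002e-01  1.35231766e-01  1.53713596e+00 -1.17744821e-04
  1.46975964e+00  8.75928762e-01] [ 496. -250.  453.]
blue 2.7583 [-3.15852188e-02  1.37268492e-01  1.53419376e+00 -1.68353817e-04
  1.47023307e+00  1.45347866e+00] [567.  26. 453.]
red 3.8583 [ 4.88244282e-01  2.47333170e-01  1.40361525e+00 -1.62223530e-04
  1.49050304e+00  1.78175609e+00] [530. 306. 454.]
```

View pics/all.png

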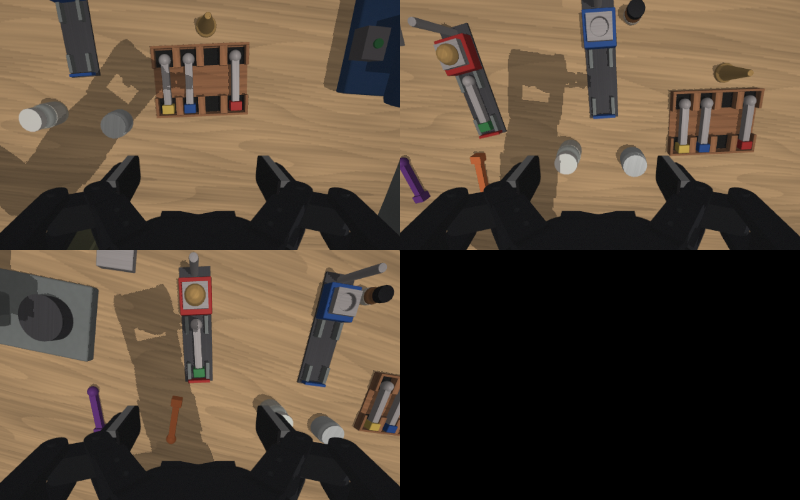

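The wrist views show the tray (view 1, centre ~(200,80)), blue station (view 2, ~(602,60)) and red station (view 3, ~(197,320)) clearly. I'll enlarge all three, with a pixel grid for reading.

```bash
python3 - <<'E'
from h import *
def crop(n,x0,y0,w,h,s):
    im=cv2.imread(f"pics/w_{n}.png")[y0:y0+h,x0:x0+w]; im=cv2.convertScaleAbs(im,alpha=1.5,beta=15)
    im=cv2.resize(im,(w*s,h*s),interpolation=cv2.INTER_CUBIC)
    for k in range(0,w,10): cv2.line(im,(k*s,0),(k*s,10 if (x0+k)%50==0 else 4),(0,255,255),1)
    for k in range(0,h,10): cv2.line(im,(0,k*s),(10 if (y0+k)%50==0 else 4,k*s),(0,255,255),1)
    return im
t=crop("tray",230,55,180,140,4); cv2.imwrite("pics/c_tray.png",t)
b=crop("blue",270,0,90,200,3); r=crop("red",270,20,90,200,3)
cv2.imwrite("pics/c_st.png",np.hstack([b,r]))
E
```

```text
(no output)
```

View pics/c_tray.png

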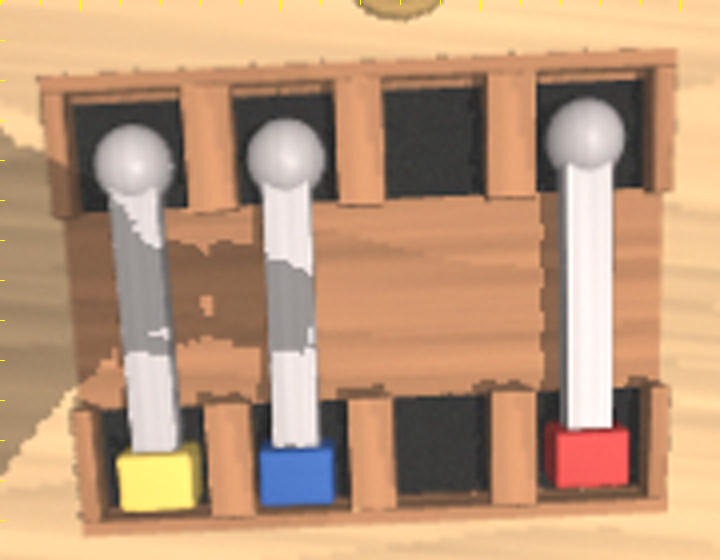

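View pics/c_st.png

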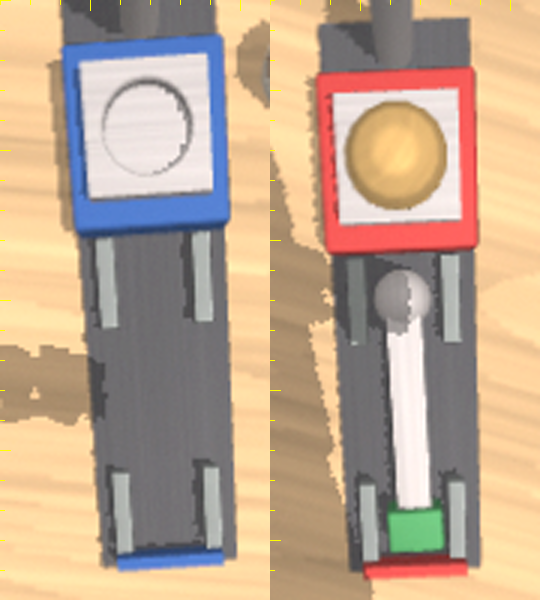

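```bash
cat > meas.py <<'E'
from h import *
import pickle,json
C={n:pickle.load(open(n+".pkl","rb")) for n in("tray","blue","red")}
def px(P,s,o): return (np.array(P,float)+.5)/s-.5+np.array(o)
def fit(loc,w):
    loc=np.array(loc,float); w=np.array(w)[:,:2]; a,b=loc-loc.mean(0),w-w.mean(0)
    yaw=np.arctan2((a[:,0]*b[:,1]-a[:,1]*b[:,0]).sum(),(a*b).sum()); r=np.array([[np.cos(yaw),-np.sin(yaw)],[np.sin(yaw),np.cos(yaw)]])
    t=w.mean(0)-r@loc.mean(0); print("  res",np.round(w-(loc@r.T+t),1).tolist()); return [*t,np.degrees(yaw)]
def pose(n,s,o,ball,heel,z):
    B=atz(C[n],px([ball],s,o),z)[0]; H=atz(C[n],px([heel],s,o),z+13)[0]; d=(B-H)[:2]
    print("  len",np.linalg.norm(d).round(1)); m=H[:2]+d*(55/105); return [*((m+B[:2]-50*d/np.linalg.norm(d))/2),np.degrees(np.arctan2(d[1],d[0]))]
o=(230,55); out={}
W=atz(C["tray"],px([(40,80),(676,50),(668,510),(85,535)],4,o),20)
out["tray"]=fit([(77,104),(77,-104),(-77,-104),(-77,104)],W)
for k,b,h in(("yellow",(134,160),(158,480)),("bluep",(286,153),(297,475)),("redp",(586,133),(588,457))): out[k]=pose("tray",4,o,b,h,17)
L=[(32,21),(32,-21),(-32,21),(-32,-21)]
out["blue"]=fit(L,atz(C["blue"],px([(109,328),(205,321),(120,473),(211,466)],3,(270,0)),22))
P=np.array([(358,344),(452,342),(368,486),(456,482)])-(270,0)
out["red"]=fit(L,atz(C["red"],px(P,3,(270,20)),22))
out["greenp"]=pose("red",3,(270,20),(132,297),(146,531),19)
for k,v in out.items(): print(k,np.round(v,1))
def loc(f,p):
    a=np.radians(out[f][2]); d=np.array(out[p][:2])-out[f][:2]; return np.round([d[0]*np.cos(a)+d[1]*np.sin(a),-d[0]*np.sin(a)+d[1]*np.cos(a),out[p][2]-out[f][2]],1)
for f,p in(("tray","yellow"),("tray","bluep"),("tray","redp"),("red","greenp")): print(p,"in",f,loc(f,p))
# heights from depth: tray floor/ wall / red heel, blue trough
print(bydepth(C["tray"],px([(430,290),(360,140),(588,457)],4,o))[:,2].round(1), bydepth(C["blue"],px([(160,400),(107,290)],3,(270,0)))[:,2].round(1), bydepth(C["red"],px([(146,531)],3,(270,20)))[:,2].round(1))
json.dump({k:list(map(float,v)) for k,v in out.items()},open("poses.json","w"))
E
python3 meas.py
```

```text
res [[-0.7, -0.4], [-0.8, 0.4], [0.6, 0.2], [0.9, -0.1]]
  len 105.9
  len 106.2
  len 106.4
  res [[0.1, 0.3], [0.3, -0.4], [-0.4, 0.0], [-0.0, 0.1]]
  res [[0.9, 0.7], [0.1, -0.1], [-0.4, -0.6], [-0.5, -0.0]]
  len 105.6
tray [ 478.3 -258.3    7.5]
yellow [ 468.3 -183.9    8.2]
bluep [ 474.6 -232.9    6.6]
redp [ 489.6 -331.6    6.8]
blue [546.3  14.2   8.8]
red [476.  291.4  18.4]
greenp [478.5 292.   19.4]
yellow in tray [-0.1 75.   0.6]
bluep in tray [-0.3 25.7 -0.9]
redp in tray [  1.7 -74.2  -0.8]
greenp in red [ 2.6 -0.2  0.9]
[ 2.7 20.6 30.4] [ 7.3 22.3] [33.]
```

Residuals are under 1 mm, lengths ~106 against 105, and heights match. Next, green goes to the tray pocket at y=-25.

```bash
cat >> h.py <<'E'
import json
def tcp(p,z,dx=-6,dy=0):
    a=np.radians(p[2]); return [p[0]+dx*np.cos(a)-dy*np.sin(a),p[1]+dx*np.sin(a)+dy*np.cos(a),z]
def st(m):
    s=bot.read_state(); print(m,round(s["clock"],2),np.round(s["ee_pos"],1),"w",round(s["grip_width"],1),"gf",round(s["grip_force"],1),"F",np.round(s["ft_force"],1)); return s
def pick(p,za):
    q=qyaw(p[2]); bot.move_gripper(38); bot.move_to(tcp(p,110),q); bot.servo_line(tcp(p,za+10),q,speed=90,until_force=12) and print("contact!")
    st("down"); bot.move_gripper(10,40); st("grip"); bot.servo_line(tcp(p,za+40),q,speed=60); bot.servo_line(tcp(p,200),q,speed=250); return st("lift")
def place(p,za,dx=-6,dy=0):
    q=qyaw(p[2]); bot.move_to(tcp(p,200,dx,dy),q); bot.servo_line(tcp(p,za+35,dx,dy),q,speed=200)
    bot.dwell(.15); print("touch",bot.servo_line(tcp(p,za+9.5,dx,dy),q,speed=25,until_force=6)); st("down")
    bot.move_gripper(36); st("open"); bot.servo_line(tcp(p,za+120,dx,dy),q,speed=150)
E
python3 - <<'E'
from h import *
P=json.load(open("poses.json")); pick(P["greenp"],19)
c=grab("wrist"); cv2.imwrite("pics/held1.png",c["image"])
E
```

```text
down 6.32 [473.2 290.2  29.6] w 37.9 gf 0.0 F [-0.7  0.4 -0.3]
grip 6.63 [473.2 290.2  29.7] w 14.9 gf 40.4 F [-1.4 -0.1  5.6]
lift 8.0 [472.3 289.7 198.4] w 15.2 gf 39.3 F [-0.3  0.4 -3.9]
```

View pics/held1.png

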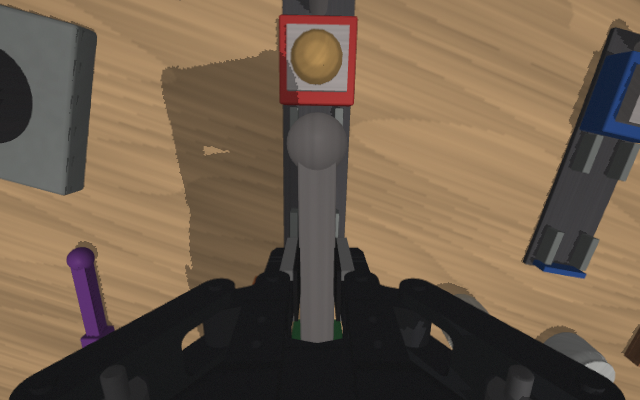

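Green is held straight: ball at (316,142), in line with the jaws. A height check on the ball, then place it.

```bash
cat >> h.py <<'E'
def heldball(uv):  # ball centre in tool frame from depth, mm
    s=bot.read_state(); c=grab("wrist"); p=bydepth(c,[uv])[0]; e=c["T"][:3,3]; p=p+13*(p-e)/np.linalg.norm(p-e)
    print("ball in tool",(q2R(s["tool_rot"]).T@(p-s["ee_pos"])).round(1)); return c
E
python3 - <<'E'
from h import *
heldball((316,142))
P=json.load(open("poses.json")); t=P["tray"]; t[2]=7.2
x=tcp(t,0,0,-25); place([x[0],x[1],t[2]],17)
c=grab("wrist"); im=c["image"]; st("end")
cv2.imwrite("pics/placed1.png",im)
E
```

```text
ball in tool [55.9  0.8 11.9]
touch True
down 12.11 [ 475.3 -283.8   27.7] w 15.1 gf 40.5 F [-0.7  0.5  5.9]
open 12.44 [ 474.7 -283.4   26.8] w 35.9 gf 0.0 F [-0.   0.2  0.5]
end 13.38 [ 475.  -283.6  135.9] w 35.9 gf 0.0 F [ 0.6  0.6 -0.1]
```

View pics/placed1.png

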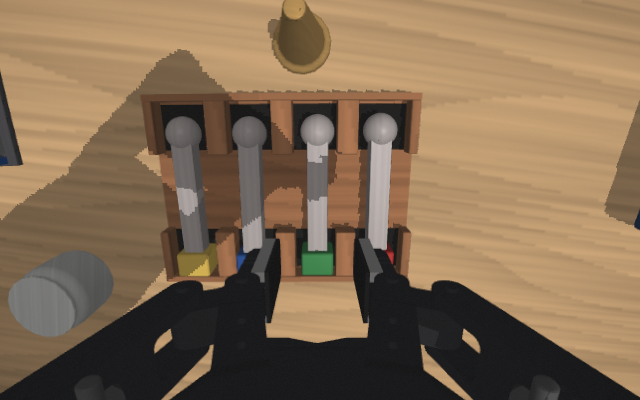

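Green lies fully down in the third pocket (ball (317,130), heel (317,260)), level with its neighbours. Next is red into the red station, checking the ball in hand before the move.

```bash
python3 - <<'E'
from h import *
P=json.load(open("poses.json")); pick(P["redp"],17); heldball((316,142))
place(P["red"],19)
c=grab("wrist"); cv2.imwrite("pics/placed2.png",c["image"]); st("end")
E
```

```text
down 15.0 [ 484.  -332.5   27.6] w 38.4 gf 0.0 F [0.4 0.  0.8]
grip 15.32 [ 484.  -332.5   27.7] w 14.9 gf 41.0 F [-0.1  0.7  5.8]
lift 16.7 [ 483.2 -331.9  198.2] w 14.9 gf 39.8 F [ 0.7 -0.4 -3.5]
ball in tool [56.1  0.8 11.6]
touch True
down 20.92 [470.2 289.4  29.7] w 15.0 gf 41.1 F [-1.1 -0.3  6.4]
open 21.25 [469.6 289.1  28.7] w 36.0 gf 0.0 F [-0.1  1.4  0. ]
end 22.18 [469.9 289.3 137.9] w 35.9 gf 0.0 F [-0.1 -0.8 -0.9]
```

View pics/placed2.png

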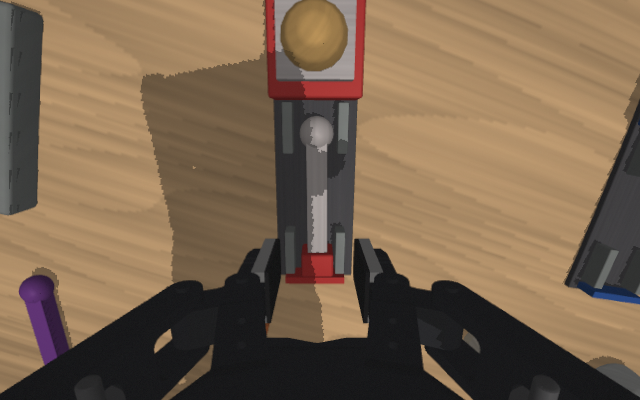

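Red lies down between the cradle walls, ball (316,131) towards the die. Blue next.

```bash
python3 - <<'E'
from h import *
P=json.load(open("poses.json")); pick(P["bluep"],17); heldball((316,142))
place(P["blue"],19)
cb=grab("wrist")["image"]
bot.move_to([430,-254,330],qyaw(5)); ct=grab("wrist")["image"]; bot.move_to([465,290,330],qyaw(16)); cr=grab("wrist")["image"]; st("end")
k=[cb[:300,200:440],ct[50:200,230:410],cr[20:220,270:360]]
cv2.imwrite("pics/final.png",np.hstack([cv2.resize(i,None,fx=400/i.shape[0]*g,fy=400/i.shape[0]*g)[:300] if 0 else cv2.resize(i,(int(i.shape[1]*340/i.shape[0]),340)) for i,g in zip(k,(1,1,1))]))
top=grab("top")["image"]; cv2.imwrite("pics/top_end.png",cv2.resize(top[90:320,130:500],None,fx=2,fy=2))
E
```

```text
down 25.38 [ 468.9 -233.7   27.5] w 37.8 gf 0.0 F [0.4 0.9 0.4]
grip 25.69 [ 468.9 -233.7   27.6] w 15.0 gf 40.7 F [-1.1  1.3  6. ]
lift 27.07 [ 468.1 -233.3  198.4] w 15.2 gf 39.6 F [ 0.1 -1.  -3.6]
ball in tool [56.1  0.8 11.4]
touch True
down 30.07 [540.3  13.2  29.6] w 14.9 gf 40.8 F [-0.8 -0.4  6.3]
open 30.4 [539.6  13.3  28.7] w 36.0 gf 0.0 F [ 0.7 -0.  -0.9]
end 34.71 [465.4 289.2 330. ] w 36.3 gf 0.0 F [-0.1  0.4  0.6]
```

View pics/final.png

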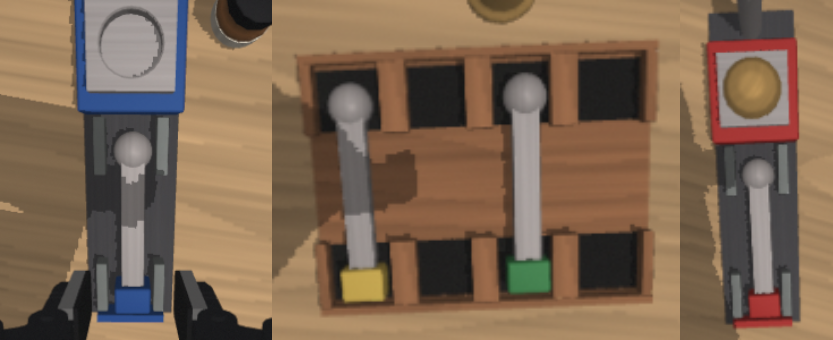

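Blue lies in its cradle (ball (132,150)), red in its own (ball (758,173)), green and yellow in the tray. The bystanders in view are undisturbed and the arm is clear, so I'm handing in.

```bash
python3 -c "
from h import *
print(bot.finish_job())"
```

```text
the job is handed in; nothing more can be done
None
```

The job is handed in: the red and blue punches lie in their own cradles with ball ends towards the dies, the green punch is in the tray's third pocket, and the yellow punch was not moved. The clock stood at about 35 s of the 62 s allowed.

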